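# Seal the pantry canisters, tallest first

## Robot

A 6-joint arm with a two-finger parallel gripper is mounted at the origin on the work surface. World frame = base frame: x ahead of the robot, y to its left, z up, the work surface at z = 0. Lengths are in mm, angles in rad, forces in N, time in s.
With the tool pointing down it reaches from about 325 to 850 mm from the base axis. Payload 4.4 kg.
Tool frame: the origin (TCP) lies at the very end of the fingers, on their centre line; the grasp point (between the pads) lies 19 mm behind it; z points along the fingers, y is the line along which they close (so a half turn about z gives the same grasp; the last joint's range is limited). The gripper opens to 94 mm and grips with 3 to 60 N. Pads are 16 mm wide; open, the fingers measure 119 mm over their backs; the gripper's body (75 mm by 177 mm) begins 78 mm behind the grasp point.
Start: joints at [0.975, 0.207, 1.542, -0, 1.393, -0.15], TCP at [247.938, 518.801, 205.447] pointing down, gripper open.
Joint ranges: [-2.73, 2.73], [-0.86, 2.22], [0.23, 2.46], [-1.11, 4.25], [0.08, 2.63], [-2.82, 2.82]. Speed limits (rad/s): [2.79, 2.79, 3.14, 3.14, 3.14, 3.14].

## Interface

Orientations are given as a rotation vector (axis times angle).
In Python, from plant import * gives the robot as it stands.
- The arm moves only by the tool jog_arm, never from a script. Its argument "plan" is a list of rows, each a list of 4 numbers: the shift along the tool's x, y, z in mm, then the turn about the tool's z in rad. A call has 1 to 8 rows; each row is the pose to reach, as a shift and turn from the pose commanded when the call began, along the tool's axes at that moment; what a row does not reach only later rows make up. A row lasts 1/10 s, in which the tool goes at most 50 mm and 8.59 degrees, less where a joint would pass 70% of its speed; a pose out of reach is approached as far as the arm can. A call with a gripper value outside its range is refused whole. "grip" is the finger opening in mm, from 0 to 94, set as the call begins (left out, the last holds). The fingers move at their own pace and stop on an object; "squeeze" is the grip in N (left out, the last holds). Time passes only in rows, so rows that repeat a pose let the fingers close. It gives the time, the measured TCP pose, the force, the opening and the grip force at its end, in the units of the state.
- read_state(): the state, without advancing time (a new reading comes with each control period).
- get_image(name): name is "side" or "top" or "wrist"; returns a dict with "frame" (480x640x3 uint8, red, green, blue), "fx", "fy", "cx", "cy" (pixels), "pose" (4x4, takes a point from camera to world coordinates); the wrist camera has in their place "tool_from_camera" (4x4, takes a point from camera to tool coordinates, whose origin is the TCP and whose axes are the flange's). Camera axes: x right, y up, looking along -z (the intrinsics and any distortion apply to the point x, -y, -z); pixel columns grow to the right and rows downward; lengths in mm; the calibration is good to about 2 mm. The wrist camera is an equidistant fisheye: a pixel r from the principal point sees the ray r / f radians off the axis. A picture is of the moment at which its call begins: read the wrist's pose just before it. There is no depth.
- close_job(): hands the job in; it is judged then, once.
The state is a dict: "time": time; "joint_positions": joint angles; "dq": joint speeds; "tau": joint torques, N m; "tcp_pos": TCP position; "ee_rot": TCP orientation; "wrist_force": force on the tool from outside, world axes, zero at the start; "ft_torque": the same for the moment, N m; "gripper_width": finger opening in mm; "grip_force": force on a finger pad.
Only numpy, scipy, OpenCV 4.12 (cv2) and the standard library are available. Lean on these libraries where they do the work, as an engineer would, in place of code of your own. Each camera call takes 0.05 s, during which the arm holds its last target. There are 200 camera calls.

## Task

Three of the four storage canisters still have the round steel seal button in the lid standing up: push each of these buttons all the way down, the tallest canister first, then the medium one, and the lowest last. Only press: do not pick up, tip or shove the canisters, and do not touch the medium-sized canister whose button is already down. Leave the tin, the mug and the jar alone, and finish with the hand clear of everything.

Things in the scene. Friction and masses are not known exactly. Their poses are not given: they have to be found in the camera images.
- can_tall: Upright square clear-walled storage canister, 100 x 100 mm, 230 mm high to the flat top of its white 22 mm lid, holding sticks of pasta, the tallest. Loose on the table (under 1 kg), not to be lifted. Origin: centre of its underside; z is up.
- button_tall (a point): Centre of the top face of its seal button: a plain round steel button with a dark skirt that shows only while it stands up, 48 mm across, in the middle of the lid, pushed straight down. The point moves with the button: 248 mm above the table when fully up, 232 mm when fully down.
- seal_tall (a joint): Travel of that seal button in m: 0 = fully up (top 18 mm above the lid), 0.016 = pushed home (top 2 mm above the lid, against a hard stop). Starts 0 to 0.003. No spring: it slides stiffly, at about 4 N plus a little more when fast, and stays where it is left.
- can_medium: Upright square clear-walled storage canister, 110 x 110 mm, 160 mm high to the flat top of its white 22 mm lid, holding crackers, the medium one whose button is up. Loose on the table (under 1 kg), not to be lifted. Origin: centre of its underside; z is up.
- button_medium (a point): Centre of the top face of its seal button: a plain round steel button with a dark skirt that shows only while it stands up, 48 mm across, in the middle of the lid, pushed straight down. The point moves with the button: 178 mm above the table when fully up, 162 mm when fully down.
- seal_medium (a joint): Travel of that seal button in m: 0 = fully up (top 18 mm above the lid), 0.016 = pushed home (top 2 mm above the lid, against a hard stop). Starts 0 to 0.003. No spring: it slides stiffly, at about 4 N plus a little more when fast, and stays where it is left.
- can_low: Upright square clear-walled storage canister, 120 x 120 mm, 95 mm high to the flat top of its white 22 mm lid, holding nuts, the lowest. Loose on the table (under 1 kg), not to be lifted. Origin: centre of its underside; z is up.
- button_low (a point): Centre of the top face of its seal button: a plain round steel button with a dark skirt that shows only while it stands up, 48 mm across, in the middle of the lid, pushed straight down. The point moves with the button: 113 mm above the table when fully up, 97 mm when fully down.
- seal_low (a joint): Travel of that seal button in m: 0 = fully up (top 18 mm above the lid), 0.016 = pushed home (top 2 mm above the lid, against a hard stop). Starts 0 to 0.003. No spring: it slides stiffly, at about 4 N plus a little more when fast, and stays where it is left.
- can_shut: Upright square clear-walled storage canister, 110 x 110 mm, 160 mm high to the flat top of its white 22 mm lid, holding crackers, the same as the medium one, but already sealed (its button is down, only 2 mm above the lid). Loose on the table (under 1 kg), not to be lifted. Origin: centre of its underside; z is up. Not to be touched.
- seal_shut (a joint): Its seal button: 0.016 = down, as it starts and must stay.
- tin: Bystander: loose food tin, 74 mm across, 105 mm high. Origin: centre of its underside.
- mug: Bystander: loose white mug, 82 mm across plus a handle at its +y side, 92 mm high. Origin: centre of its underside.
- jar: Bystander: loose glass jar with a steel cap, 68 mm across, 110 mm high. Origin: centre of its underside.

How it is judged (in metres and radians):
On the way, in this order (a step that is already met when the one before it is completed fails the run):
1. the tallest canister's button is down, the other two still up (value of joint seal_tall above 0.0135 m and value of joint each of seal_medium, seal_low below 0.009 m), for 0.1 s.
2. the medium canister's button is down too, the lowest one's still up (value of joint each of seal_tall, seal_medium above 0.0135 m and value of joint seal_low below 0.009 m), for 0.1 s.
3. the lowest canister's button is down as well (value of joint each of seal_tall, seal_medium, seal_low above 0.0135 m), for 0.1 s.
At the end, for the whole second after the job is handed in: All four seal buttons are down (at least 13.5 of 16 mm); every canister stands upright and at rest on the table, the three pressed ones within 30 mm of where they stood; the sealed canister, tin, mug and jar within 10 mm of where they stood (all of step 3 and value of joint seal_shut above 0.0135 m and angle between each of can_tall, can_medium, can_low, can_shut, tin, mug, jar's own z axis and vertical below 0.05 rad and height (world z) of each of can_tall, can_medium, can_low, can_shut below 0.005 m and distance of each of can_tall, can_medium, can_low from where it was at the start of the episode below 0.03 m and distance of each of can_shut, tin, mug, jar from where it was at the start of the episode below 0.01 m and linear speed of each of can_tall, can_medium, can_low, can_shut, tin, mug, jar below 0.02 m/s); the robot touches nothing.
It fails at once if a button is pressed out of order (past 9 mm before the one due earlier is 13.5 mm down) ((value of joint seal_tall below 0.0135 m and value of joint any of seal_medium, seal_low above 0.009 m) or (value of joint seal_medium below 0.0135 m and value of joint seal_low above 0.009 m)).
It fails at once if a canister is lifted more than 10 mm, tipped more than 0.2 rad or shoved more than 30 mm (height (world z) of any of can_tall, can_medium, can_low, can_shut above 0.01 m or angle between any of can_tall, can_medium, can_low, can_shut's own z axis and vertical above 0.2 rad or distance of any of can_tall, can_medium, can_low, can_shut from where it was at the start of the episode above 0.03 m).
It fails at once if the canister that is already sealed is touched (contact force between any of the fingers, the arm and can_shut above 0.5 N).
It fails at once if the tin, the mug or the jar is touched or moved more than 10 mm (distance of any of tin, mug, jar from where it was at the start of the episode above 0.01 m or contact force between any of the fingers, the arm and tin above 0.5 N or contact force between any of the fingers, the arm and mug above 0.5 N or contact force between any of the fingers, the arm and jar above 0.5 N).
It also fails if it takes over 48 s, if anything falls off the work surface, if the arm or the gripper's body presses on something with over 40 N, if the wrist force passes 120 N, or if a joint passes its speed limit or range.

## Working session

There is one attempt and no reset: what is moved stays moved. The work goes in short steps, Python scripts to look and compute and a tool call to move; the robot and the scene stay as the last step left them, time stands still between calls to the robot, and variables do not carry over. Pictures are saved under pics/ and viewed, at most 10 in all, crops included, and the job is handed in when it is done.

Besides the shell and the picture viewer there is one more tool, called as name([rows], argument=value, ...), one row to a line, values as JSON. jog_arm: Moves the arm, as the interface text tells. Its arguments: {"type":"object","properties":{"plan":{"type":"array"},"grip":{"type":"number"},"squeeze":{"type":"number"}},"required":["plan"]}

```bash
mkdir -p pics; python3 - <<'E'
from plant import *
import cv2,pickle
s=read_state();print(s)
d={}
for n in("top","side"):
    g=get_image(n);d[n]=g
    cv2.imwrite(f"pics/{n}0.png",g["frame"][:,:,::-1]);print(n,{k:v for k,v in g.items() if k!="frame"})
pickle.dump(d,open("d.pkl","wb"))
E
```

```text
{'time': 0.0, 'joint_positions': array([ 9.74509300e-01,  2.07398488e-01,  1.54291816e+00, -3.01882526e-05,
        1.39350479e+00, -1.50493340e-01]), 'dq': array([-7.66939735e-06, -1.07284528e-03,  3.50201302e-04,  8.13772644e-04,
       -3.82562955e-04,  3.09438258e-04]), 'tau': array([ 1.11605488e-03, -3.70870113e+01, -2.81420410e+01,  6.99066580e-02,
        3.58889590e-02, -1.64137718e-04]), 'tcp_pos': array([247.48890956, 518.13052849, 204.32001106]), 'ee_rot': array([-0.69428486, -3.06310764,  0.00327593]), 'wrist_force': array([-1.33245248,  0.19991606, -0.37818067]), 'ft_torque': array([0.03479855, 0.0151525 , 0.00632163]), 'grip_force': 0.0, 'gripper_width': 93.96906532599097}
top {'fx': 538.1643429091179, 'fy': 538.1643429091179, 'cx': 317.79223356263935, 'cy': 241.23924905907316, 'pose': array([[ 4.34720234e-02,  9.77752722e-01, -2.05206719e-01,
         3.41474639e+02],
       [-9.99054544e-01,  4.26372764e-02, -8.49002125e-03,
        -1.01182831e+00],
       [ 4.48314218e-04,  2.05381784e-01,  9.78681829e-01,
         1.14392772e+03],
       [ 0.00000000e+00,  0.00000000e+00,  0.00000000e+00,
         1.00000000e+00]])}
side {'fx': 436.0888512216467, 'fy': 436.0888512216467, 'cx': 310.9866086627087, 'cy': 242.31697850172617, 'pose': array([[-9.90494679e-01,  7.99517962e-02, -1.11928550e-01,
         4.77035738e+02],
       [-1.36844489e-01, -6.55140638e-01,  7.43010317e-01,
         6.24544911e+02],
       [-1.39239322e-02,  7.51264571e-01,  6.59854278e-01,
         7.37251297e+02],
       [ 0.00000000e+00,  0.00000000e+00,  0.00000000e+00,
         1.00000000e+00]])}
```

View pics/top0.png

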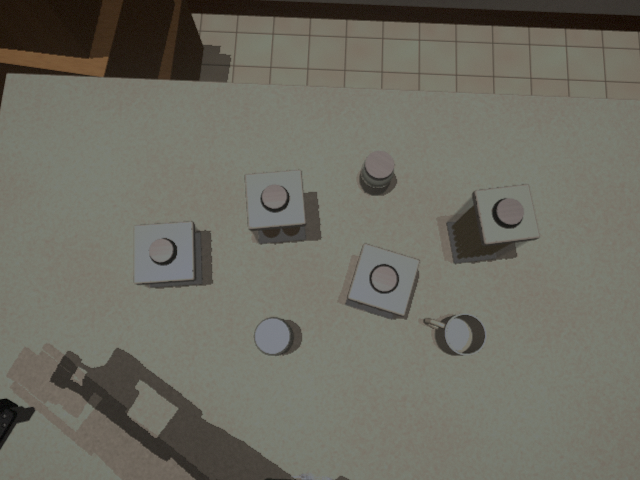

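View pics/side0.png

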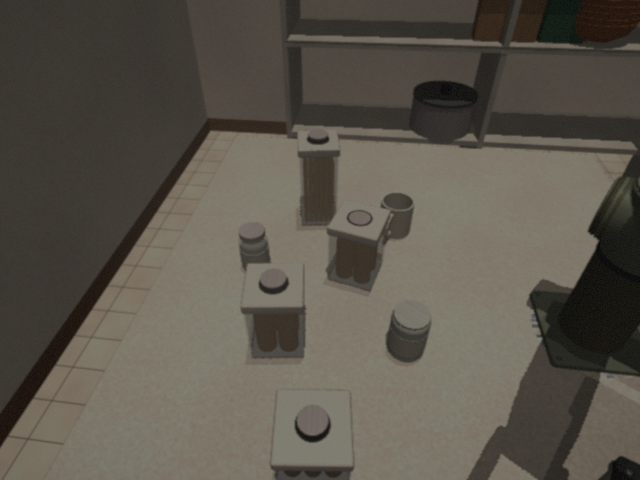

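Top view: tall canister with its button at (510,212), medium with raised button at (275,198), low at (162,251), sealed one at (384,278), jar (378,165), tin (273,336), mug (460,335). In the side view the same buttons are at (318,136), (273,280), (312,422), and the sealed one at (360,218).

```bash
cat > h.py <<'E'
import numpy as np,cv2
def ray(g,u,v,z):
    P=g["pose"];d=P[:3,:3]@np.array([(u-g["cx"])/g["fx"],-(v-g["cy"])/g["fy"],-1])
    o=P[:3,3];return (o+d*(z-o[2])/d[2])
def button(g,u,v,r=22):
    """centre of the button-coloured blob (same colour as the seed) near u,v"""
    f=cv2.cvtColor(g["frame"],cv2.COLOR_RGB2LAB).astype(int)
    seed=np.median(f[v-3:v+4,u-3:u+4].reshape(-1,3),axis=0)
    m=(np.abs(f-seed)<[14,5,5]).all(2).astype(np.uint8)
    k=np.zeros_like(m);cv2.circle(k,(u,v),r,1,-1);m=cv2.morphologyEx(m*k,cv2.MORPH_OPEN,np.ones((3,3),np.uint8))
    _,l,st,c=cv2.connectedComponentsWithStats(m);i=l[v,u];
    x,y,w,h,a=st[i];return (x+w/2-.5,y+h/2-.5),c[i],(w,h,a)
E
python3 - <<'E'
from h import *
import pickle
d=pickle.load(open("d.pkl","rb"))
H=dict(tall=247,med=177,low=112,shut=162)
S=dict(top=dict(tall=(510,212),med=(275,198),low=(162,251),shut=(384,278)),side=dict(tall=(318,135),med=(273,280),low=(312,421),shut=(360,218)))
for n in S:
    for k,(u,v) in S[n].items():
        b,c,w=button(d[n],u,v); print(n,k,np.round(b,1),np.round(c,1),w,ray(d[n],*c,H[k]).round(1))
g=d["top"]
# white lids from the top
f=cv2.cvtColor(g["frame"],cv2.COLOR_RGB2LAB).astype(int)
for k,(u,v),h in(("tall",(485,200),230),("med",(255,180),160),("low",(145,235),95),("shut",(370,260),160)):
    s=f[v-2:v+3,u-2:u+3].reshape(-1,3).mean(0);m=(np.abs(f-s)<[25,5,5]).all(2).astype(np.uint8)
    _,l,st,c=cv2.connectedComponentsWithStats(cv2.morphologyEx(m,cv2.MORPH_OPEN,np.ones((3,3),np.uint8)));i=l[v,u]
    pts=np.argwhere(l==i)[:,::-1].astype(np.float32);r=cv2.minAreaRect(pts);q=cv2.boxPoints(r)
    W=np.array([ray(g,*p,h) for p in q]);print(k,st[i][4],W.mean(0).round(1),np.linalg.norm(np.diff(W,axis=0),axis=1).round(0), np.round(np.arctan2(*(W[1]-W[0])[1::-1]),2))
for k,(u,v),h in(("jar",(379,161),110),("tin",(273,336),105),("mug",(460,333),92)):print(k,ray(g,u,v,h).round())
E
```

```text
top tall [510.5 210.5] [510.4 210.6] (np.int32(26), np.int32(26), np.int32(546)) [ 597.9 -322.5  247. ]
top med [275. 198.] [274.8 197.6] (np.int32(43), np.int32(43), np.int32(1204)) [624.   91.2 177. ]
top low [161.5 248.5] [158.3 246.4] (np.int32(42), np.int32(38), np.int32(989)) [534.  318.9 112. ]
top shut [383.5 278.5] [383.7 278.4] (np.int32(24), np.int32(24), np.int32(460)) [ 482.9 -116.5  162. ]
side tall [314. 131.] [314.9 130.5] (np.int32(33), np.int32(13), np.int32(281)) [ 606.7 -332.6  247. ]
side med [272.5 277. ] [272.6 277.1] (np.int32(26), np.int32(19), np.int32(387)) [627.3  95.3 177. ]
side low [312.  419.5] [312.2 419.1] (np.int32(31), np.int32(30), np.int32(742)) [526.8 314.7 112. ]
side shut [359.5 217.5] [359.4 217.4] (np.int32(20), np.int32(12), np.int32(197)) [ 483.2 -115.5  162. ]
tall 225045 [506.1   2.6 230. ] [1190.  723. 1015.] -1.53
med 220540 [511.    2.6 160. ] [1277.  763. 1092.] -1.53
low 3172 [528. 315.  95.] [121. 122. 118.] -1.51
shut 2645 [ 484.3 -116.8  160. ] [111. 109. 110.] -0.26
jar [ 730. -109.  110.]
tin [372.  85. 105.]
mug [ 393. -274.   92.]
```

```bash
cat >> h.py <<'E'
from scipy.spatial.transform import Rotation as Ro
def to(target):
    from plant import read_state
    s=read_state();R=Ro.from_rotvec(s["ee_rot"]).as_matrix()
    print("t",round(s["time"],2),"tcp",s["tcp_pos"].round(1),"shift",(R.T@(np.array(target)-s["tcp_pos"])).round(1),"F",s["wrist_force"].round(1))
E
python3 - <<'E'
from h import *
import pickle
d=pickle.load(open("d.pkl","rb"))
for n,u,v,h in(("top",275,198,177),("side",273,280,177),("top",510,212,247),("side",318,136,247),("top",162,251,112)):
    g=d[n];f=cv2.cvtColor(g["frame"],cv2.COLOR_RGB2LAB).astype(int)
    print(n,h,f[v,u-24:u+25:3].tolist())
    s=np.median(f[v-3:v+4,u-3:u+4].reshape(-1,3),axis=0)
    m=(np.abs(f-s)<[12,3.5,3.5]).all(2).astype(np.uint8);k=np.zeros_like(m);cv2.circle(k,(u,v),20,1,-1)
    _,l,st,c=cv2.connectedComponentsWithStats(cv2.morphologyEx(m*k,cv2.MORPH_OPEN,np.ones((3,3),np.uint8)));i=l[v,u];print(c[i].round(1),st[i],ray(g,*c[i],h).round(1))
to((247,518,300));to((598,-322,300))
E
```

```text
top 177 [[136, 126, 129], [135, 127, 128], [136, 126, 129], [88, 127, 129], [124, 131, 130], [126, 129, 131], [126, 130, 131], [125, 130, 131], [125, 130, 131], [126, 131, 131], [126, 130, 131], [125, 130, 131], [49, 129, 130], [126, 127, 130], [134, 127, 128], [135, 126, 129], [135, 127, 129]]
[273.8 195.5] [263 184  23  24 451] [627.9  93.2 177. ]
side 177 [[132, 128, 135], [132, 128, 135], [133, 127, 135], [125, 128, 135], [109, 130, 133], [111, 131, 132], [113, 130, 134], [113, 130, 133], [114, 131, 133], [109, 130, 133], [116, 131, 132], [112, 132, 132], [82, 130, 132], [99, 128, 134], [133, 127, 136], [132, 127, 136], [131, 128, 135]]
[272.6 277.2] [260 268  26  19 376] [627.3  95.5 177. ]
top 247 [[133, 125, 132], [134, 126, 132], [66, 126, 131], [18, 128, 129], [112, 130, 131], [115, 130, 131], [113, 130, 131], [115, 131, 130], [116, 130, 131], [115, 131, 130], [115, 131, 131], [114, 131, 131], [115, 130, 131], [131, 125, 133], [133, 125, 133], [132, 125, 133], [121, 127, 133]]
[510.3 210.7] [498 198  26  26 537] [ 597.8 -322.4  247. ]
side 247 [[66, 128, 132], [95, 130, 133], [132, 128, 135], [130, 128, 135], [126, 129, 135], [78, 129, 131], [107, 130, 132], [110, 130, 133], [112, 130, 133], [109, 131, 132], [106, 131, 132], [76, 129, 133], [131, 128, 135], [130, 128, 135], [129, 128, 135], [72, 129, 133], [65, 129, 133]]
[316.6 131.9] [305 126  22  12 178] [ 601.8 -325.9  247. ]
top 112 [[134, 127, 127], [135, 126, 128], [133, 128, 127], [135, 126, 127], [126, 130, 130], [127, 130, 131], [125, 129, 130], [128, 129, 130], [129, 128, 131], [130, 127, 130], [130, 127, 130], [132, 128, 129], [27, 128, 130], [118, 128, 125], [134, 128, 126], [134, 127, 125], [134, 127, 125]]
[158.2 246.1] [143 232  33  30 700] [534.6 319.3 112. ]
t 0.1 tcp [247.5 518.2 204.4] shift [  0.4  -0.6 -95.6] F [-0.2 -0.8  0.5]
t 0.1 tcp [247.5 518.2 204.4] shift [-678.4 -607.2  -94.5] F [-0.2 -0.8  0.5]
```

jog_arm([
  [0, 0, -50, 0],
  [0, 0, -96, 0],
  [-40, -36, -96, 0],
  [-78, -70, -96, 0],
  [-116, -104, -96, 0],
  [-154, -138, -96, 0],
  [-192, -172, -96, 0],
  [-230, -206, -96, 0],
], grip=0)

```text
time: 0.9
tcp_pos: [363.3, 240.0, 301.1]
ee_rot: [-0.694, -3.064, 0.0]
wrist_force: [0.6, 0.1, 0.3]
gripper_width: 33.4
grip_force: 0.0
```

jog_arm([
  [-37, -33, 0, 0],
  [-74, -66, 0, 0],
  [-111, -99, 0, 0],
  [-148, -132, 0, 0],
  [-185, -165, 0, 0],
  [-222, -199, 0, 0],
  [-259, -232, 0, 0],
  [-296, -265, 0, 0],
])

```text
time: 1.7
tcp_pos: [516.2, -126.9, 301.0]
ee_rot: [-0.695, -3.063, -0.001]
wrist_force: [-0.0, 0.4, -0.2]
gripper_width: 0.1
grip_force: 0.0
```

```bash
python3 -c "
from h import *
to((598.5,-323,275))"
```

```text
t 1.7 tcp [ 516.2 -126.9  301. ] shift [-158.9 -141.4   25.8] F [-0.   0.4 -0.2]
```

jog_arm([
  [-37, -33, 0, 0],
  [-74, -66, 0, 0],
  [-111, -99, 0, 0],
  [-140, -125, 0, 0],
  [-153, -137, 0, 0],
  [-153, -137, 10, 0],
  [-153, -137, 25, 0],
  [-153, -137, 25, 0],
])

```text
time: 2.5
tcp_pos: [593.2, -311.9, 272.2]
ee_rot: [-0.691, -3.058, -0.005]
wrist_force: [-0.3, 0.5, -0.4]
gripper_width: 0.3
grip_force: 0.0
```

```bash
python3 -c "
from h import *
from plant import *
to((598.5,-323,232))
a=get_image('side')['frame'][60:240,220:440];b=get_image('top')['frame'][140:320,400:620]
cv2.imwrite('pics/a1.png',cv2.resize(np.hstack([a,b])[:,:,::-1],None,fx=1.8,fy=1.8))"
```

```text
t 2.5 tcp [ 593.2 -311.9  272.2] shift [-9.9 -7.8 40.1] F [-0.3  0.5 -0.4]
```

View pics/a1.png

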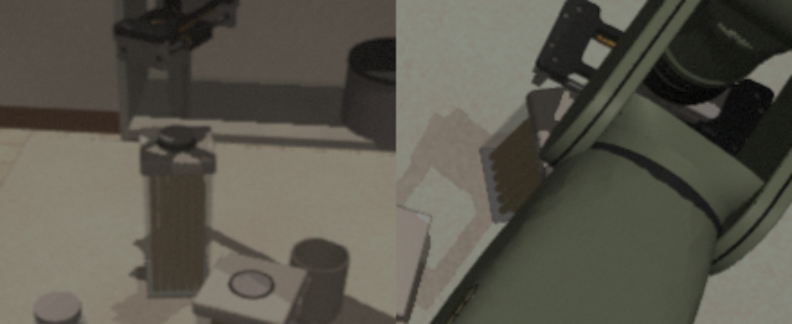

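The picture shows the gripper above and slightly behind the tall button (crop (178,135)), still short of it. I'll correct the 12 mm residual and recheck.

jog_arm([
  [-8, -6, 0, 0],
  [-8, -6, 0, 0],
  [-8, -6, 0, 0],
])

```text
time: 2.9
tcp_pos: [600.0, -323.5, 277.2]
ee_rot: [0.694, 3.063, -0.001]
wrist_force: [-1.0, 0.5, -0.1]
gripper_width: 0.4
grip_force: 0.0
```

```bash
python3 -c "
from h import *
from plant import *
to((598.5,-323,232))
a=get_image('side');w=get_image('wrist')
def px(g,p):
    q=g['pose'][:3,:3].T@(np.array(p)-g['pose'][:3,3]);return (g['cx']+g['fx']*q[0]/-q[2],g['cy']-g['fy']*q[1]/-q[2])
s=read_state()['tcp_pos'];print(px(a,s),px(a,(598.5,-323,247)))
c=cv2.resize(a['frame'][40:240,220:420],(480,480),interpolation=cv2.INTER_CUBIC)
c=np.clip(c.astype(int)*2,0,255).astype(np.uint8)
ww=w['frame'][:, 80:560]
cv2.imwrite('pics/a2.png',cv2.resize(np.hstack([c,ww])[:,:,::-1],(800,400)))
print(w['fx'],w['cx'],w['cy'],w['tool_from_camera'].round(2))"
```

```text
t 2.9 tcp [ 600.  -323.5  277.2] shift [ 1.7 -0.2 45.2] F [-1.   0.5 -0.1]
(np.float64(317.1705217310944), np.float64(120.68792918827037)) (np.float64(317.7649922056145), np.float64(132.50031320256605))
371.64829954431775 313.9923852785285 240.28165385996232 [[  -0.      0.97    0.23   65.63]
 [   1.      0.      0.     -0.95]
 [   0.      0.23   -0.97 -178.87]
 [   0.      0.      0.      1.  ]]
```

View pics/a2.png

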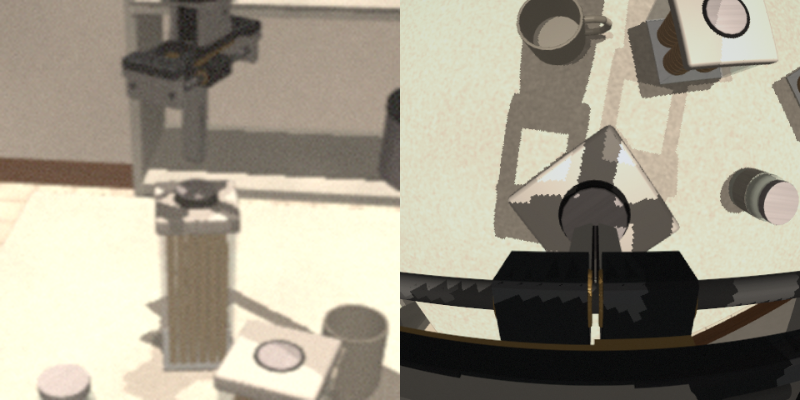

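Side: fingertip (195,160) sits directly above the button (198,190). Wrist: closed fingers over the button's middle line. Centred within a few mm, so press.

jog_arm([
  [0, 0, 15, 0],
  [0, 0, 25, 0],
  [0, 0, 30, 0],
  [0, 0, 33, 0],
  [0, 0, 36, 0],
  [0, 0, 39, 0],
  [0, 0, 42, 0],
  [0, 0, 44, 0],
])

```text
time: 3.8
tcp_pos: [599.6, -323.3, 232.5]
ee_rot: [-0.694, -3.064, -0.0]
wrist_force: [-1.9, 2.6, 6.4]
gripper_width: 0.5
grip_force: 4.3
```

jog_arm([
  [0, 0, 1, 0],
  [0, 0, 2, 0],
  [0, 0, 2, 0],
  [0, 0, 2, 0],
])

```text
time: 4.2
tcp_pos: [600.1, -323.6, 232.6]
ee_rot: [0.694, 3.062, -0.001]
wrist_force: [-3.4, 2.1, 9.4]
gripper_width: 0.4
grip_force: 4.5
```

jog_arm([
  [0, 0, 2, 0],
  [0, 0, 3, 0],
  [0, 0, 3, 0],
  [0, 0, 3, 0],
])

```text
time: 4.6
tcp_pos: [600.9, -324.1, 232.7]
ee_rot: [0.693, 3.059, -0.004]
wrist_force: [-4.0, 3.0, 15.7]
gripper_width: 0.4
grip_force: 8.1
```

Hard stop reached at z≈232. Lift off and travel to the medium one.

jog_arm([
  [0, 0, -10, 0],
  [0, 0, -40, 0],
  [0, 0, -80, 0],
  [0, 0, -80, 0],
  [0, 0, -80, 0],
])

```text
time: 5.1
tcp_pos: [600.5, -323.9, 308.1]
ee_rot: [0.694, 3.061, -0.002]
wrist_force: [0.2, 0.5, -0.3]
gripper_width: 0.6
grip_force: 0.0
```

```bash
python3 -c "
from h import *
from plant import *
to((627.5,94,280));to((627.5,94,195))
a=get_image('side');w=get_image('wrist')
c=cv2.resize(a['frame'][60:300,220:460],(480,480),interpolation=cv2.INTER_CUBIC)
c=np.clip(c.astype(int)*2,0,255).astype(np.uint8)
cv2.imwrite('pics/a3.png',cv2.resize(np.hstack([c,w['frame'][:, 80:560]])[:,:,::-1],(800,400)))"
```

```text
t 5.1 tcp [ 600.5 -323.9  308.1] shift [155.9 388.7  27.5] F [ 0.2  0.5 -0.3]
t 5.1 tcp [ 600.5 -323.9  308.1] shift [156.2 388.8 112.5] F [ 0.2  0.5 -0.3]
```

View pics/a3.png

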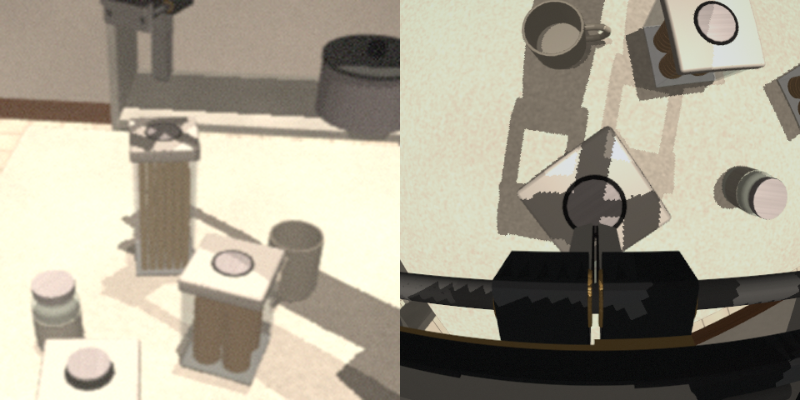

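The tall button is now flush (side crop (163,132), thin ring like the sealed one), canister upright. On to the medium button.

jog_arm([
  [17, 43, 0, 0],
  [35, 87, 0, 0],
  [53, 131, 0, 0],
  [70, 175, 0, 0],
  [88, 219, 0, 0],
  [106, 263, 0, 0],
  [123, 307, 10, 0],
  [137, 342, 25, 0],
])

```text
time: 6.0
tcp_pos: [623.1, 47.1, 280.9]
ee_rot: [-0.692, -3.063, -0.001]
wrist_force: [0.9, -0.0, -0.6]
gripper_width: 0.2
grip_force: 0.0
```

jog_arm([
  [10, 25, 10, 0],
  [17, 43, 30, 0],
  [18, 45, 60, 0],
  [18, 45, 85, 0],
  [18, 45, 85, 0],
  [18, 45, 85, 0],
])

```text
time: 6.6
tcp_pos: [625.6, 92.6, 195.6]
ee_rot: [-0.694, -3.06, 0.001]
wrist_force: [-0.3, 0.5, 1.2]
gripper_width: 0.6
grip_force: 0.0
```

```bash
python3 -c "
from h import *
from plant import *
to((627.5,94,162))
a=get_image('side');w=get_image('wrist')
c=cv2.resize(a['frame'][170:370,170:370],(480,480),interpolation=cv2.INTER_CUBIC)
c=np.clip(c.astype(int)*2,0,255).astype(np.uint8)
cv2.imwrite('pics/a4.png',cv2.resize(np.hstack([c,w['frame'][:, 80:560]])[:,:,::-1],(800,400)))"
```

```text
t 6.6 tcp [625.6  92.6 195.6] shift [-1.2  2.1 33.6] F [-0.3  0.5  1.2]
```

View pics/a4.png

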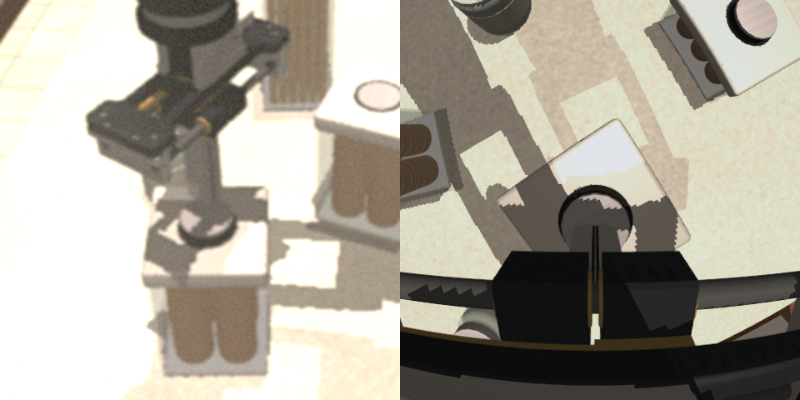

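The fingertip (207,205) is over the medium button (207,222), and the wrist view shows it centred on the raised button (595,218). Press.

jog_arm([
  [0, 1, 10, 0],
  [0, 1, 16, 0],
  [0, 1, 20, 0],
  [0, 1, 24, 0],
  [0, 1, 28, 0],
  [0, 1, 32, 0],
  [0, 1, 35, 0],
  [0, 1, 37, 0],
])

```text
time: 7.5
tcp_pos: [627.2, 93.5, 162.1]
ee_rot: [0.694, 3.064, -0.0]
wrist_force: [-6.1, -0.5, 16.0]
gripper_width: 0.7
grip_force: 8.2
```

jog_arm([
  [0, 0, 1, 0],
  [0, 0, 2, 0],
  [0, 0, 2, 0],
  [0, 0, 2, 0],
])

```text
time: 7.9
tcp_pos: [627.7, 93.6, 162.3]
ee_rot: [0.694, 3.062, 0.0]
wrist_force: [-6.5, -1.7, 16.0]
gripper_width: 0.4
grip_force: 8.1
```

Home at z≈162. Lift and move to the low one.

jog_arm([
  [0, 0, -10, 0],
  [0, 0, -40, 0],
  [0, 0, -80, 0],
  [0, 0, -80, 0],
  [0, 0, -80, 0],
])

```text
time: 8.4
tcp_pos: [628.2, 93.7, 239.3]
ee_rot: [0.694, 3.061, 0.001]
wrist_force: [-0.0, -0.9, -1.0]
gripper_width: 0.7
grip_force: 0.0
```

```bash
python3 -c "
from h import *
to((527,315,240));to((527,315,130))"
```

```text
t 8.4 tcp [628.2  93.7 239.3] shift [186.7 156.1  -1. ] F [-0.  -0.9 -1. ]
t 8.4 tcp [628.2  93.7 239.3] shift [187.  155.9 109. ] F [-0.  -0.9 -1. ]
```

jog_arm([
  [36, 30, 0, 0],
  [72, 60, 0, 0],
  [108, 90, 0, 0],
  [144, 120, 0, 0],
  [175, 146, 0, 0],
  [187, 156, 15, 0],
  [187, 156, 55, 0],
  [187, 156, 85, 0],
])

```text
time: 9.2
tcp_pos: [523.8, 314.5, 149.1]
ee_rot: [-0.692, -3.062, 0.005]
wrist_force: [-0.1, 0.6, -1.5]
gripper_width: 0.3
grip_force: 0.0
```

jog_arm([
  [0, 0, 20, 0],
  [0, 0, 24, 0],
  [0, 0, 24, 0],
  [0, 0, 24, 0],
])

```text
time: 9.6
tcp_pos: [526.5, 314.8, 129.9]
ee_rot: [0.695, 3.063, 0.001]
wrist_force: [0.5, -0.1, -0.2]
gripper_width: 0.5
grip_force: 0.0
```

```bash
python3 -c "
from h import *
from plant import *
to((527,315,97))
a=get_image('side');w=get_image('wrist')
c=cv2.resize(a['frame'][240:480,190:430],(480,480),interpolation=cv2.INTER_CUBIC)
c=np.clip(c.astype(int)*2,0,255).astype(np.uint8)
cv2.imwrite('pics/a5.png',cv2.resize(np.hstack([c,w['frame'][:, 80:560]])[:,:,::-1],(800,400)))"
```

```text
t 9.6 tcp [526.5 314.8 129.9] shift [-0.4  0.4 32.9] F [ 0.5 -0.1 -0.2]
```

View pics/a5.png

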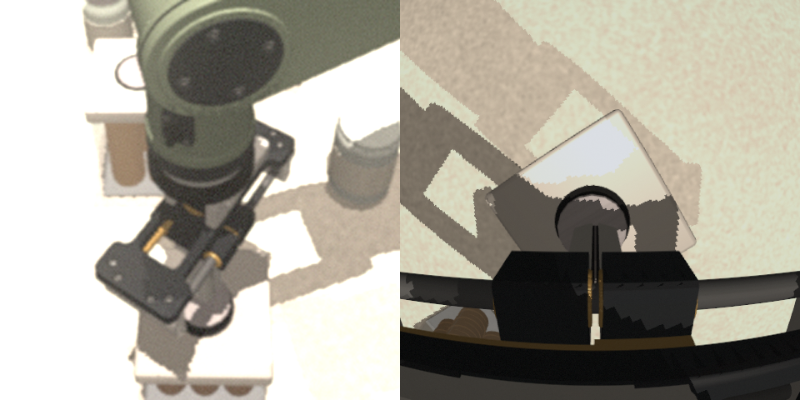

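The fingertip is over the low button (side crop (209,308); wrist (592,215)), and the medium button shows the flush ring at (130,72). Press.

jog_arm([
  [0, 0, 10, 0],
  [0, 0, 16, 0],
  [0, 0, 20, 0],
  [0, 0, 24, 0],
  [0, 0, 28, 0],
  [0, 0, 32, 0],
  [0, 0, 35, 0],
  [0, 0, 37, 0],
])

```text
time: 10.5
tcp_pos: [525.8, 315.0, 96.9]
ee_rot: [-0.694, -3.064, 0.001]
wrist_force: [-13.1, -5.4, 30.7]
gripper_width: 0.1
grip_force: 15.8
```

jog_arm([
  [0, 0, 1, 0],
  [0, 0, 2, 0],
  [0, 0, 2, 0],
  [0, 0, 2, 0],
])

```text
time: 10.9
tcp_pos: [525.8, 315.0, 96.9]
ee_rot: [0.693, 3.063, -0.001]
wrist_force: [-13.2, -6.5, 31.4]
gripper_width: 0.1
grip_force: 15.8
```

Home at z≈97. Lift clear and check.

jog_arm([
  [0, 0, -10, 0],
  [0, 0, -50, 0],
  [0, 0, -100, 0],
  [0, 0, -150, 0],
  [0, 0, -190, 0],
  [0, 0, -190, 0],
  [0, 0, -190, 0],
  [0, 0, -190, 0],
])

```text
time: 11.7
tcp_pos: [524.7, 314.6, 277.7]
ee_rot: [-0.694, -3.061, 0.004]
wrist_force: [0.2, -0.1, 0.5]
gripper_width: 0.6
grip_force: 0.0
```

```bash
python3 -c "
from h import *
from plant import *
to((527,315,97))
a=get_image('side')['frame'];w=get_image('wrist')['frame']
a=np.clip(a.astype(int)*3//2,0,255).astype(np.uint8)
cv2.imwrite('pics/a6.png',cv2.resize(np.hstack([a[:, 160:640],w[:,80:560]])[:,:,::-1],(800,400)))"
```

```text
t 11.7 tcp [524.7 314.6 277.7] shift [ -2.4   1.9 180.7] F [ 0.2 -0.1  0.5]
```

View pics/a6.png

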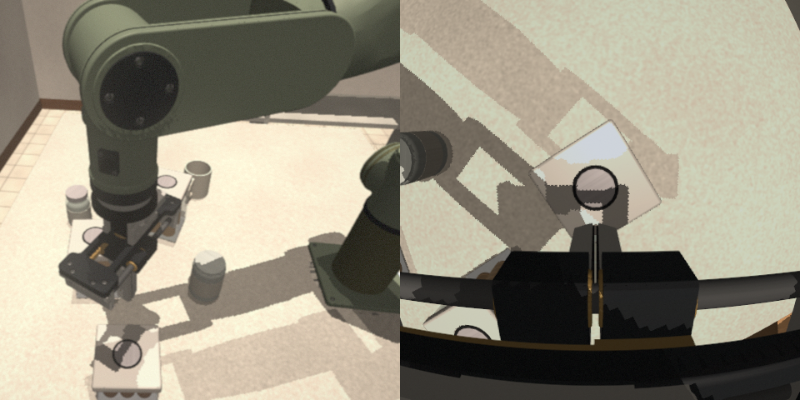

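The low button is flush (side (127,353), wrist (595,188)), everything is upright, and the hand is clear at z≈278. Handing in.

```bash
python3 -c "
from plant import *
print(close_job())"
```

```text
the job is handed in; nothing more can be done
None
```

I pressed all three seal buttons to their hard stops in order (tall, medium, low), raised the hand clear, and handed the job in at about 12 s of robot time; no verdict was returned.

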